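Clear the test box and set its connector caps

TASK

The sloping test box has to be readied for a test. First clear the two closed cases from in front of it by stacking them squarely on the case that stands off to one side, the thickest case going on first and the thinnest on top. Then pull the long bar-shaped cap on the sloping face all the way out to its stop and press both round caps fully home, leaving the spray can, tape roll, multimeter and the bottom case where they are.

Things in the scene. Friction and masses are not known exactly. Their poses are not given: they have to be found in the camera images.
- test_box: fixed grey metal wedge-shaped box, 300 mm wide (y), 125 mm deep (x): front edge (-x, robot side) 22 mm high, upper face sloping up at 30 degrees to 94 mm at the back. Origin: centre of its underside. Three connectors with captive black caps sit in a level row half way up the slope, 95 mm apart (middle one at y = 0), in any order: a long bar cap and two round caps.
- bar_cap_top (a point): centre of the outer face of the black bar cap, 92 mm long (its y, level), 16 mm thick (its x, up the slope) and 22 mm tall (its z, square to the slope = slide axis, outwards). Point and axes move with the cap. When home its underside is 4 mm off the sloping face, on a steel plate 24 by 100 mm.
- bar_cap (a joint): Cap travel in m along its slide axis: 0 is fully home, 0.020 is fully out against the stop; it stays where it is left (about 6 N to move it). Bar cap, starts home or nearly so.
- cap_a_top (a point): centre of the flat outer face of a round black cap 30 mm in diameter and 18 mm tall; z is its slide axis, square to the slope, pointing outwards (x up the slope, y level). The point moves with the cap. When home the cap's underside is 4 mm off the sloping face, on a steel collar 38 mm in diameter.
- cap_a (a joint): Cap travel in m along its slide axis: 0 is fully home, 0.020 is fully out against the stop; it stays where it is left (about 6 N to move it). Round cap; starts part-way out.
- cap_b_top (a point): the same point on the other round cap, which is identical.
- cap_b (a joint): Cap travel in m along its slide axis: 0 is fully home, 0.020 is fully out against the stop; it stays where it is left (about 6 N to move it). The other round cap; starts part-way out.
- case_base: bottom case of the column, standing off to the left or the right: closed hard-plastic parts case, plain grey with a thin black lid seam and a small black latch on each short end; 90 (x) by 60 (y) by 48 mm high, about 0.6 kg. Origin: centre of its underside; x runs along its 90 mm length, z up.
- case_thick: thickest case, one of the two in front of the test box: closed hard-plastic parts case, plain grey with a thin black lid seam and a small black latch on each short end; 90 (x) by 60 (y) by 64 mm high, about 0.25 kg. Origin: centre of its underside; x runs along its 90 mm length, z up.
- case_thin: thinnest case, the other one in front of the test box: closed hard-plastic parts case, plain grey with a thin black lid seam and a small black latch on each short end; 90 (x) by 60 (y) by 40 mm high, about 0.16 kg. Origin: centre of its underside; x runs along its 90 mm length, z up.
- spray_can: bystander: upright can, 54 mm in diameter, 150 mm high; origin at the centre of its underside
- tape_roll: bystander: brown ring lying flat, 84 mm outside, 52 mm inside, 24 mm high; origin at the centre of its underside
- multimeter: bystander: black hand-held meter lying flat, 130 (x) by 70 (y) by 32 mm with a small dial on top reaching 37 mm; origin at the centre of its underside

How it is judged:
By the outcome, as a careful person would: the job done as asked, in the order asked, and still so for the second after the job is handed in, with the robot touching nothing.
It also fails if it takes over 72 s, if anything falls off the work surface, if the arm or the gripper's body presses on something with over 40 N, if the wrist force passes 120 N, or if a joint passes its speed limit or range.

ROBOT

A 7-joint arm with a two-finger parallel gripper is mounted at the origin on the work surface. World frame = base frame: x ahead of the robot, y to its left, z up, the work surface at z = 0. Lengths are in m, angles in rad, forces in N, time in s.
With the tool pointing down it reaches from about 0.425 to 0.975 m from the base axis. Payload 16.7 kg.
Tool frame: the origin (TCP) lies where the fingers leave the gripper's body, on its centre line; the fingertips stand 73 mm ahead of it and the grasp point (between the pads) lies 54 mm ahead of it; z points along the fingers, y is the line along which they close (so a half turn about z gives the same grasp; the last joint's range is limited). The gripper opens to 85 mm and grips with 20 to 120 N. Pads are 22 mm wide; open, the fingers measure 114 mm over their backs; the gripper's body (76 mm by 85 mm) begins 54 mm behind the grasp point. The pads swing forward as they close: fully open they stand 13 mm farther back than shut.
Start: joints at [-1.413, 0.426, 0.074, 1.606, -0.034, 1.111, -0.067], TCP at [0.205, 0.643, 0.304] pointing down, gripper open.
Joint ranges: [-2.85, 2.85], [-0.5, 2.14], [-1.23, 1.37], [0.21, 2.46], [-1.02, 4.16], [0.16, 2.05], [-2.73, 2.73]. Speed limits (rad/s): [1.89, 1.89, 2.39, 2.39, 3.01, 3.01, 3.01].

INTERFACE

Orientations are given as a unit quaternion [w, x, y, z].
In Python, from rig import observe, snapshot, close_job gives the robot as it stands.
- The arm moves only by the shell command python3 -m pendant 'ROWS' [FORCE]. ROWS is JSON, a list of rows, each an object of numbers: "grip": the closure, from -1 (fully open) to 1 (shut), so that 0 is half open; "tx", "ty", "tz": the shift along the tool's x, y, z in m; "twist": the turn about the tool's z in degrees. In form: [{"grip": .., "tx": .., "ty": .., "tz": .., "twist": ..}, ...]. A call has 1 to 8 rows; each row is the pose to reach, as a shift and turn from the pose commanded when the call began, along the tool's axes at that moment; what a row does not reach only later rows make up. A row lasts 1/10 s, in which the tool goes at most 50 mm and 8.59 degrees, less where a joint would pass 70% of its speed; a pose out of reach is approached as far as the arm can. A call with a gripper value outside its range is refused whole. The fingers move at their own pace and stop on an object; FORCE is the grip in N (left out, the last holds). Time passes only in rows, so rows that repeat a pose let the fingers close. It gives the time, the measured TCP pose, the force, the opening and the grip force at its end, in the units of the state.
- observe(): the state, without advancing time (a new reading comes with each control period).
- snapshot(name): name is "side" or "top"; returns a dict with "color" (384x512x3 uint8, red, green, blue), "fov_y" (degrees; the focal length in pixels is half the picture's height over the tangent of half this angle, whatever the lens; pixels are square), "cx", "cy" (the principal point, pixels), "R" (3x3) and "t" (3): a world point X has camera coordinates R X + t. Camera axes: x right, y down, z forward; pixel columns grow to the right and rows downward; lengths in m; the calibration is good to about 2 mm. A picture is of the moment at which its call begins. There is no depth.
- close_job(): hands the job in; it is judged then, once.
The state is a dict: "time": time; "joints": joint angles; "qd": joint speeds; "joint_efforts": joint torques, N m; "position": TCP position; "eef_rot": TCP orientation; "wrist_force": force on the tool from outside, world axes, zero at the start; "torque": the same for the moment, N m; "width": finger opening in m; "grip_force": force on a finger pad.
Only numpy, scipy, OpenCV 4.12 (cv2) and the standard library are available. Lean on these libraries where they do the work, as an engineer would, in place of code of your own. Each camera call takes 0.05 s, during which the arm holds its last target. There are 200 camera calls.

## Working session

There is one attempt and no reset: what is moved stays moved. The work goes in short steps, Python scripts to look and compute and a shell command to move; the robot and the scene stay as the last step left them, time stands still between calls to the robot, and variables do not carry over. Pictures are saved under pics/ and viewed, at most 10 in all, crops included, and the job is handed in when it is done.

```bash
mkdir -p pics; ls; python3 - <<'E'
from rig import observe, snapshot
import cv2,json
s=observe(); print({k:s[k] for k in ('time','position','eef_rot','width','wrist_force')})
for n in('top','side'):
    d=snapshot(n); cv2.imwrite(f'pics/{n}0.png',cv2.resize(d['color'][:,:,::-1],(800,600),interpolation=cv2.INTER_CUBIC)); print(n,d['fov_y'],d['cx'],d['cy'],d['R'],d['t'])
E
```

```text
pics
{'time': 0.0, 'position': array([0.20445847, 0.64296093, 0.30319625]), 'eef_rot': array([-4.09663341e-05,  1.53332330e-01,  9.88174466e-01, -6.47024207e-04]), 'width': 0.08524565096095531, 'wrist_force': array([-0.10581226, -0.18356531, -0.0933524 ])}
top 44.46407350846142 255.21005675147825 197.87650580736377 [[ 0.00589953 -0.99977076 -0.02058229]
 [-0.99854395 -0.00478612 -0.05373155]
 [ 0.05362072  0.02086931 -0.99834327]] [0.00987506 0.55376881 1.40711567]
side 48.296776509400786 249.7650582668922 196.05270145315865 [[-9.33287447e-01 -3.59129938e-01  4.77937435e-04]
 [-2.38546052e-01  6.18924650e-01 -7.48350224e-01]
 [ 2.68459162e-01 -6.98539881e-01 -6.63303636e-01]] [0.52500812 0.18109274 0.84863002]
```

View pics/top0.png

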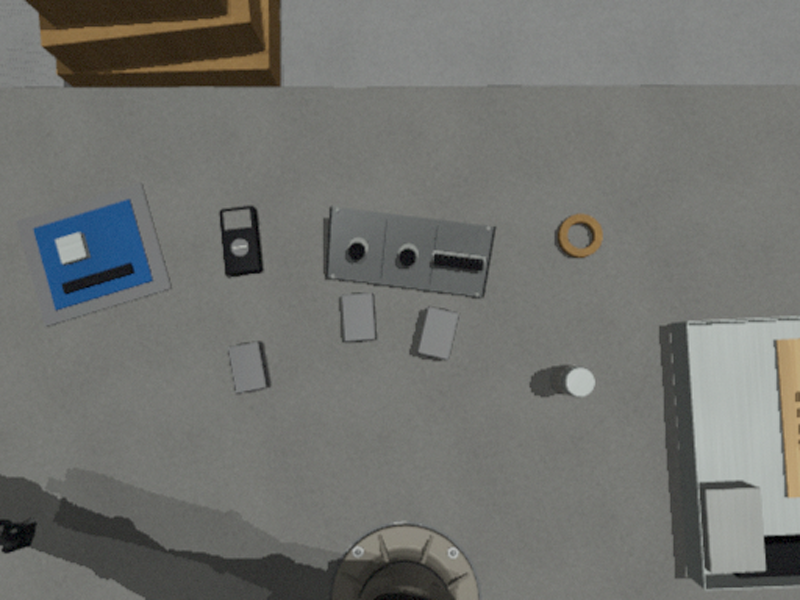

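View pics/side0.png

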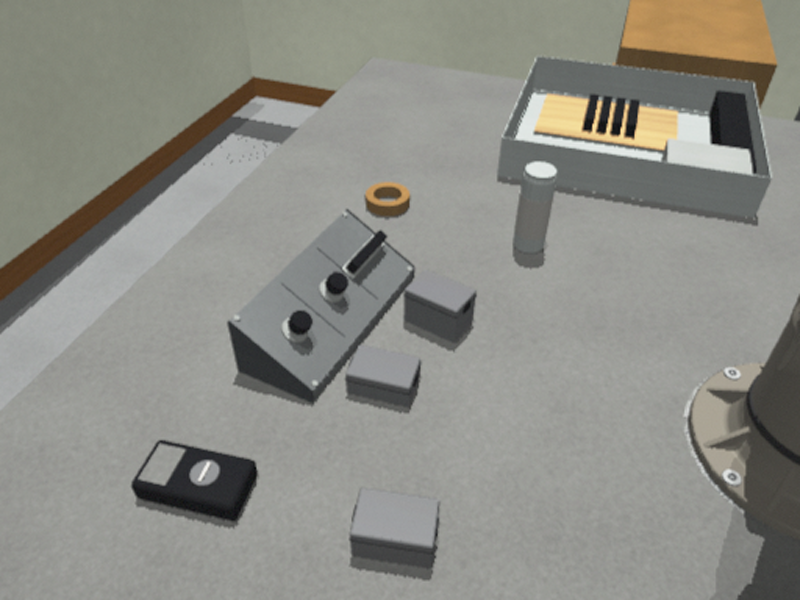

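The top view shows the base case at (248,367), the thinner front case at (358,317), the thick one at (437,332), and the test box at (330–495, 205–297) with two round caps at (357,250) and (408,256) and the bar at (458,262). Next I'll take an enlarged crop.

```bash
cat > h.py <<'E'
import numpy as np, cv2
from scipy.spatial.transform import Rotation as Ro
from rig import observe, snapshot
def crop(d,x0,y0,w,h,name):
    k=min(800/w,600/h); c=d['color'][y0:y0+h,x0:x0+w,::-1]
    cv2.imwrite(f'pics/{name}.png',cv2.resize(c,(int(w*k),int(h*k)),interpolation=cv2.INTER_CUBIC))
def px(d,X):
    c=d['R']@np.asarray(X)+d['t']; f=192/np.tan(np.radians(d['fov_y']/2)); return np.array([d['cx'],d['cy']])+f*c[:2]/c[2]
def ray(d,u,v,z):
    f=192/np.tan(np.radians(d['fov_y']/2)); R=np.array(d['R']);o=-R.T@d['t'];r=R.T@np.array([(u-d['cx'])/f,(v-d['cy'])/f,1]); return o+r*(z-o[2])/r[2]
E
python3 - <<'E'
from h import *
crop(snapshot('top'),140,125,180,135,'crop1')
E
```

```text
(no output)
```

View pics/crop1.png

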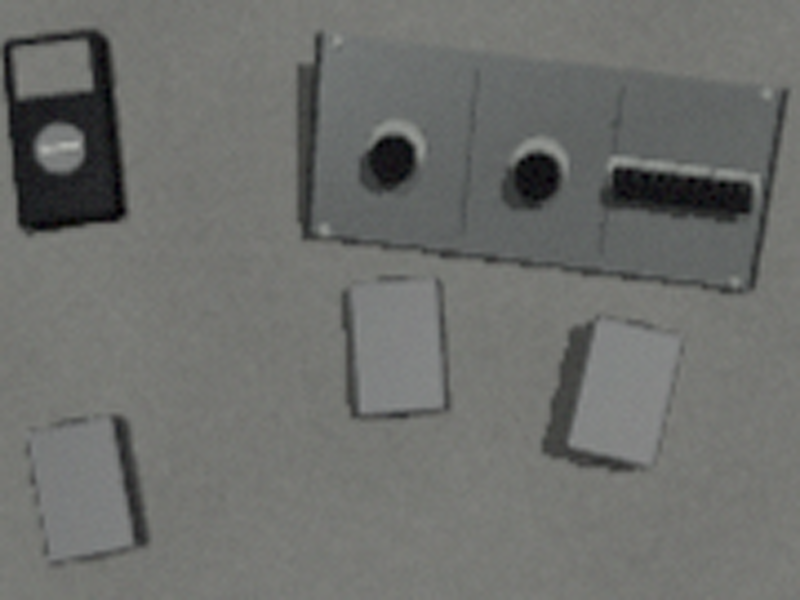

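```bash
cat >> h.py <<'E'
from scipy.optimize import least_squares
def go(x,y,z,phi=None):
    """shift to TCP x,y,z; phi = wanted world direction (deg) of the tool y line"""
    s=observe(); q=s['eef_rot']; M=Ro.from_quat([q[1],q[2],q[3],q[0]]).as_matrix()
    t=M.T@(np.array([x,y,z])-s['position'])
    a=np.degrees(np.arctan2(M[1,1],M[0,1])); tw=0 if phi is None else -((phi-a+90)%180-90)
    print('t=%.3f pos'%s['time'],s['position'].round(4),'yaw_y %.1f'%a,'-> tx %.4f ty %.4f tz %.4f twist %.1f'%(*t,tw),'j7 %.2f'%s['joints'][6])
def fit(d,uv,shape,p0):
    r=least_squares(lambda p:np.ravel([px(d,X) for X in shape(p)]-uv),p0); return r.x,np.sqrt(np.mean(r.fun**2))
def rect(h,L=.09,W=.06):
    def s(p):
        c,q=np.cos(p[2]),np.sin(p[2]); return [(p[0]+c*a-q*b,p[1]+q*a+c*b,h) for a,b in((L/2,W/2),(L/2,-W/2),(-L/2,-W/2),(-L/2,W/2))]
    return s
def box(p):
    c,q=np.cos(p[2]),np.sin(p[2]); return [(p[0]+c*a-q*b,p[1]+q*a+c*b,z) for a,b,z in((.0625,.15,.094),(.0625,-.15,.094),(-.0625,-.15,.022),(-.0625,.15,.022))]
E
python3 - <<'E'
from h import *
d=snapshot('top')
C=lambda l:(np.array(l,float)+.5)/(800/180)-.5+[140,125]
for n,l,sh in [('base',[(28,430),(112,415),(133,545),(48,562)],rect(.048)),('thin',[(348,282),(438,278),(447,408),(355,414)],rect(.04)),('thick',[(597,316),(682,338),(655,467),(568,447)],rect(.064)),('box',[(320,36),(785,90),(750,288),(307,234)],box)]:
    p,e=fit(d,C(l),sh,[.6,0,0]); print(n,p[:2].round(4),np.degrees(p[2]).round(2),'rms px',e.round(2))
    if n=='thick': th=p
go(th[0],th[1],.2,90+np.degrees(th[2]))
E
```

```text
base [0.4424 0.3001] 10.26 rms px 0.41
thin [0.5387 0.0905] 3.83 rms px 0.3
thick [ 0.5079 -0.0617] -12.41 rms px 0.46
box [ 0.6586 -0.0046] -6.74 rms px 0.45
t=0.200 pos [0.2045 0.6431 0.3035] yaw_y 72.4 -> tx -0.5027 ty -0.5797 tz 0.1040 twist -5.2 j7 -0.07
```

```bash
R='{"grip":-1,"tx":-0.25,"ty":-0.29,"tz":0,"twist":-5}'; python3 -m pendant '[{"grip":-1,"tx":-0.25,"ty":-0.29,"tz":0,"twist":-5},{"grip":-1,"tx":-0.25,"ty":-0.29,"tz":0,"twist":-5},{"grip":-1,"tx":-0.25,"ty":-0.29,"tz":0,"twist":-5},{"grip":-1,"tx":-0.25,"ty":-0.29,"tz":0,"twist":-5},{"grip":-1,"tx":-0.25,"ty":-0.29,"tz":0,"twist":-5},{"grip":-1,"tx":-0.25,"ty":-0.29,"tz":0,"twist":-5},{"grip":-1,"tx":-0.25,"ty":-0.29,"tz":0,"twist":-5},{"grip":-1,"tx":-0.25,"ty":-0.29,"tz":0,"twist":-5}]'; python3 -c "
from h import *
go(.5079,-.0617,.2,77.6)"
```

```text
time: 1.0
position: [0.3558, 0.2878, 0.304]
eef_rot: [0.0, 0.111, 0.994, 0.0]
wrist_force: [0.3, -0.4, -0.3]
width: 0.0857
grip_force: 0.0
t=1.000 pos [0.3558 0.2878 0.304 ] yaw_y 77.2 -> tx -0.2256 ty -0.3072 tz 0.1040 twist -0.4 j7 0.55
```

```bash
python3 -m pendant '[{"grip":-1,"tx":-0.225,"ty":-0.307,"tz":0.08,"twist":-0.4},{"grip":-1,"tx":-0.225,"ty":-0.307,"tz":0.08,"twist":-0.4},{"grip":-1,"tx":-0.225,"ty":-0.307,"tz":0.08,"twist":-0.4},{"grip":-1,"tx":-0.225,"ty":-0.307,"tz":0.08,"twist":-0.4},{"grip":-1,"tx":-0.225,"ty":-0.307,"tz":0.08,"twist":-0.4},{"grip":-1,"tx":-0.225,"ty":-0.307,"tz":0.08,"twist":-0.4},{"grip":-1,"tx":-0.225,"ty":-0.307,"tz":0.08,"twist":-0.4},{"grip":-1,"tx":-0.225,"ty":-0.307,"tz":0.08,"twist":-0.4}]'; python3 -c "
from h import *
go(.5079,-.0617,.095,77.6)"
```

```text
time: 1.8
position: [0.5078, -0.0604, 0.2235]
eef_rot: [0.0, 0.107, 0.994, -0.0]
wrist_force: [0.2, 1.9, -0.2]
width: 0.0856
grip_force: 0.0
t=1.800 pos [ 0.5078 -0.0604  0.2235] yaw_y 77.7 -> tx -0.0003 ty -0.0011 tz 0.1285 twist 0.1 j7 1.54
```

```bash
python3 -m pendant '[{"grip":-1,"tx":0,"ty":-0.001,"tz":0.05,"twist":0},{"grip":-1,"tx":0,"ty":-0.001,"tz":0.1,"twist":0},{"grip":-1,"tx":0,"ty":-0.001,"tz":0.13,"twist":0},{"grip":-1,"tx":0,"ty":-0.001,"tz":0.13,"twist":0},{"grip":0,"tx":0,"ty":-0.001,"tz":0.13,"twist":0},{"grip":0,"tx":0,"ty":-0.001,"tz":0.13,"twist":0},{"grip":0,"tx":0,"ty":-0.001,"tz":0.13,"twist":0},{"grip":0,"tx":0,"ty":-0.001,"tz":0.13,"twist":0}]' 40; python3 -c "
from h import *
go(.4424,.3001,.2,100.26)"
```

```text
time: 2.6
position: [0.5081, -0.0585, 0.0958]
eef_rot: [0.001, 0.106, 0.994, 0.0]
wrist_force: [-1.8, -1.1, 12.8]
width: 0.0597
grip_force: 44.8
t=2.600 pos [ 0.5081 -0.0585  0.0958] yaw_y 77.8 -> tx 0.1398 ty 0.3367 tz -0.1043 twist -22.5 j7 1.69
```

```bash
python3 -m pendant '[{"grip":0,"tx":0,"ty":0,"tz":-0.03,"twist":0},{"grip":0,"tx":0,"ty":0,"tz":-0.08,"twist":0},{"grip":0,"tx":0.02,"ty":0.04,"tz":-0.11,"twist":-5},{"grip":0,"tx":0.04,"ty":0.09,"tz":-0.11,"twist":-10},{"grip":0,"tx":0.06,"ty":0.13,"tz":-0.11,"twist":-15},{"grip":0,"tx":0.08,"ty":0.18,"tz":-0.11,"twist":-20},{"grip":0,"tx":0.1,"ty":0.22,"tz":-0.11,"twist":-22.5},{"grip":0,"tx":0.11,"ty":0.265,"tz":-0.11,"twist":-22.5}]'; python3 -c "
from h import *
go(.4424,.3001,.2,100.26)"
```

```text
time: 3.4
position: [0.4542, 0.2259, 0.2053]
eef_rot: [0.001, -0.091, 0.996, 0.001]
wrist_force: [1.1, -0.4, -1.3]
width: 0.0593
grip_force: 44.8
t=3.400 pos [0.4542 0.2259 0.2053] yaw_y 100.4 -> tx -0.0018 ty 0.0751 tz 0.0055 twist 0.2 j7 1.30
```

```bash
python3 -m pendant '[{"grip":0,"tx":-0.002,"ty":0.04,"tz":0,"twist":0},{"grip":0,"tx":-0.002,"ty":0.075,"tz":0,"twist":0},{"grip":0,"tx":-0.002,"ty":0.075,"tz":0.025,"twist":0},{"grip":0,"tx":-0.002,"ty":0.075,"tz":0.04,"twist":0},{"grip":0,"tx":-0.002,"ty":0.075,"tz":0.04,"twist":0},{"grip":0,"tx":-0.002,"ty":0.075,"tz":0.04,"twist":0}]'; python3 -c "
from h import *
go(.4424,.3001,.144,100.26)
crop(snapshot('side'),190,270,140,105,'place1')"
```

```text
time: 4.0
position: [0.4445, 0.2978, 0.1649]
eef_rot: [0.0, -0.089, 0.996, 0.0]
wrist_force: [-0.3, 0.4, -0.2]
width: 0.0597
grip_force: 44.6
t=4.000 pos [0.4445 0.2978 0.1649] yaw_y 100.2 -> tx 0.0017 ty 0.0027 tz 0.0209 twist -0.0 j7 1.20
```

View pics/place1.png

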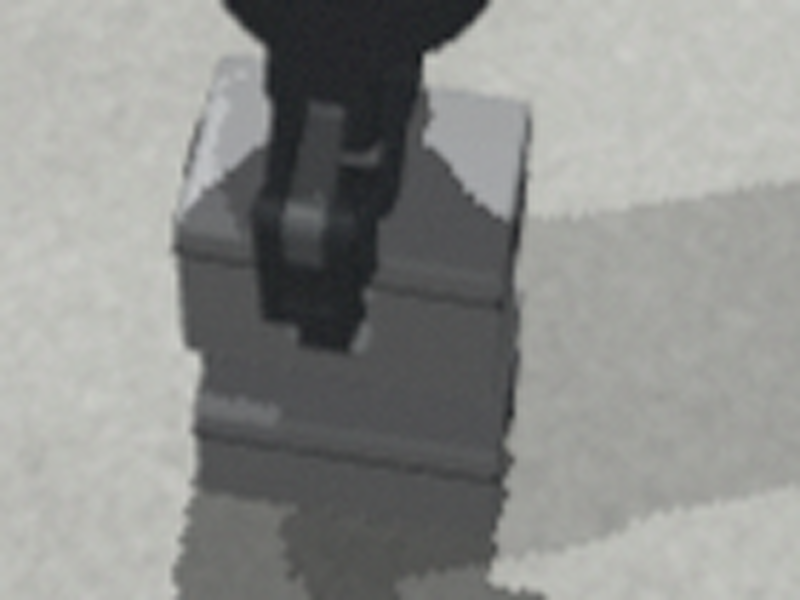

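```bash
python3 -c "
from h import *
d=snapshot('side'); k=800/140
P=lambda X:(((px(d,X)-[190,270])+.5)*k-.5).round(0)
p=[.4424,.3001,np.radians(10.26)]; h=[.4445,.2978,np.radians(10.2)]
print('base z.03',[P(X) for X in rect(.03)(p)]); print('held bot',[P(X) for X in rect(.069)(h)]); print('held top',[P(X) for X in rect(.133)(h)])"
```

```text
base z.03 [array([190., 436.]), array([235., 262.]), array([520., 310.]), array([492., 490.])]
held bot [array([181., 356.]), array([228., 181.]), array([522., 230.]), array([493., 411.])]
held top [array([170., 228.]), array([221.,  51.]), array([533.,  99.]), array([503., 284.])]
```

```bash
python3 -m pendant '[{"grip":0,"tx":0.002,"ty":0.003,"tz":0.008,"twist":0},{"grip":0,"tx":0.002,"ty":0.003,"tz":0.014,"twist":0},{"grip":0,"tx":0.002,"ty":0.003,"tz":0.018,"twist":0},{"grip":0,"tx":0.002,"ty":0.003,"tz":0.020,"twist":0},{"grip":0,"tx":0.002,"ty":0.003,"tz":0.020,"twist":0}]'; python3 -c "
from h import *
go(.4424,.3001,.1438,100.26)"
```

```text
time: 4.6
position: [0.4419, 0.3003, 0.1439]
eef_rot: [-0.0, -0.089, 0.996, -0.0]
wrist_force: [-0.2, 0.0, -0.5]
width: 0.0596
grip_force: 44.8
t=4.600 pos [0.4419 0.3003 0.1439] yaw_y 100.2 -> tx -0.0005 ty -0.0003 tz 0.0001 twist -0.0 j7 1.21
```

```bash
python3 -m pendant '[{"grip":0,"tx":0,"ty":0,"tz":0.001,"twist":0},{"grip":0,"tx":0,"ty":0,"tz":0.001,"twist":0},{"grip":0,"tx":0,"ty":0,"tz":0.001,"twist":0}]'
```

```text
time: 4.9
position: [0.4419, 0.3003, 0.1438]
eef_rot: [-0.0, -0.089, 0.996, 0.0]
wrist_force: [-8.8, -3.8, 24.4]
width: 0.0594
grip_force: 47.4
```

```bash
python3 -m pendant '[{"grip":0,"tx":0,"ty":0,"tz":-0.0007,"twist":0},{"grip":-0.6,"tx":0,"ty":0,"tz":-0.0007,"twist":0},{"grip":-1,"tx":0,"ty":0,"tz":-0.0007,"twist":0},{"grip":-1,"tx":0,"ty":0,"tz":-0.0007,"twist":0},{"grip":-1,"tx":0,"ty":0,"tz":-0.0007,"twist":0},{"grip":-1,"tx":0,"ty":0,"tz":-0.04,"twist":0},{"grip":-1,"tx":0,"ty":0,"tz":-0.09,"twist":0},{"grip":-1,"tx":0,"ty":0,"tz":-0.1,"twist":0}]'; python3 -c "
from h import *
go(.5387,.0905,.2,93.83)"
```

```text
time: 5.7
position: [0.4434, 0.3012, 0.2475]
eef_rot: [0.002, -0.089, 0.996, 0.002]
wrist_force: [0.1, -0.2, -0.4]
width: 0.0854
grip_force: 0.0
t=5.700 pos [0.4434 0.3012 0.2475] yaw_y 100.2 -> tx -0.0562 ty -0.2244 tz 0.0470 twist 6.4 j7 1.14
```

```bash
python3 -m pendant '[{"grip":-1,"tx":-0.01,"ty":-0.045,"tz":0,"twist":2},{"grip":-1,"tx":-0.02,"ty":-0.09,"tz":0,"twist":4},{"grip":-1,"tx":-0.034,"ty":-0.135,"tz":0,"twist":6.4},{"grip":-1,"tx":-0.045,"ty":-0.18,"tz":0.02,"twist":6.4},{"grip":-1,"tx":-0.056,"ty":-0.224,"tz":0.04,"twist":6.4},{"grip":-1,"tx":-0.056,"ty":-0.224,"tz":0.07,"twist":6.4},{"grip":-1,"tx":-0.056,"ty":-0.224,"tz":0.07,"twist":6.4}]'; python3 -c "
from h import *
go(.5387,.0905,.08,93.83)
d=snapshot('top'); crop(d,140,125,180,135,'after1')"
```

```text
time: 6.4
position: [0.5354, 0.0884, 0.17]
eef_rot: [-0.002, -0.033, 0.999, -0.001]
wrist_force: [-0.5, 0.4, 0.1]
width: 0.0856
grip_force: 0.0
t=6.400 pos [0.5354 0.0884 0.17  ] yaw_y 93.7 -> tx -0.0038 ty 0.0020 tz 0.0900 twist -0.1 j7 1.58
```

View pics/after1.png

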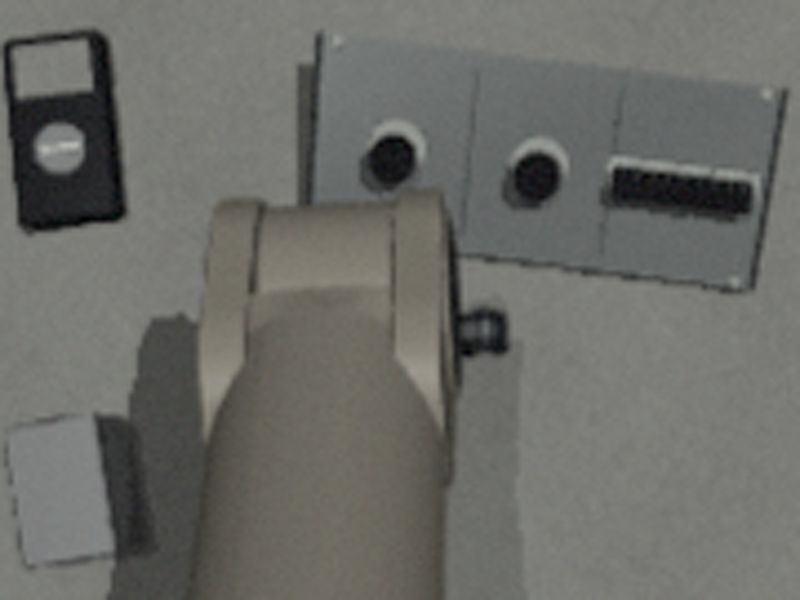

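The thick case now sits on the base, with top corners at (5,428), (95,413), (117,553) and (27,568). I'll fit its pose and grip the thin case.

```bash
python3 -c "
from h import *
d=snapshot('top'); C=lambda l:(np.array(l,float)+.5)/(800/180)-.5+[140,125]
p,e=fit(d,C([(5,428),(95,413),(117,553),(27,568)]),rect(.112),[.45,.3,0]);print(p[:2],np.degrees(p[2]),e)"
python3 -m pendant '[{"grip":-1,"tx":-0.004,"ty":0.002,"tz":0.04,"twist":0},{"grip":-1,"tx":-0.004,"ty":0.002,"tz":0.08,"twist":0},{"grip":-1,"tx":-0.004,"ty":0.002,"tz":0.09,"twist":0},{"grip":-1,"tx":-0.004,"ty":0.002,"tz":0.09,"twist":0},{"grip":0,"tx":-0.004,"ty":0.002,"tz":0.09,"twist":0},{"grip":0,"tx":-0.004,"ty":0.002,"tz":0.09,"twist":0},{"grip":0,"tx":-0.004,"ty":0.002,"tz":0.09,"twist":0},{"grip":0,"tx":-0.004,"ty":0.002,"tz":0.09,"twist":0}]' 40; python3 -c "
from h import *
go(.4424,.3001,.25,100.26)"
```

```text
[0.4423909  0.29767899] 9.918160677005728 0.24299428577704002
time: 7.3
position: [0.5417, 0.0927, 0.085]
eef_rot: [0.001, -0.034, 0.999, 0.001]
wrist_force: [-2.0, -0.2, 10.5]
width: 0.0592
grip_force: 41.1
t=7.300 pos [0.5417 0.0927 0.085 ] yaw_y 93.9 -> tx 0.0846 ty 0.2139 tz -0.1650 twist -6.4 j7 1.65
```

```bash
python3 -m pendant '[{"grip":0,"tx":0,"ty":0,"tz":-0.04,"twist":0},{"grip":0,"tx":0,"ty":0,"tz":-0.09,"twist":0},{"grip":0,"tx":0,"ty":0,"tz":-0.14,"twist":0},{"grip":0,"tx":0.015,"ty":0.035,"tz":-0.16,"twist":-2},{"grip":0,"tx":0.03,"ty":0.08,"tz":-0.16,"twist":-4},{"grip":0,"tx":0.048,"ty":0.125,"tz":-0.16,"twist":-6.4},{"grip":0,"tx":0.066,"ty":0.17,"tz":-0.16,"twist":-6.4},{"grip":0,"tx":0.082,"ty":0.214,"tz":-0.16,"twist":-6.4}]'; python3 -m pendant '[{"grip":0,"tx":0,"ty":0,"tz":0,"twist":0},{"grip":0,"tx":0,"ty":0,"tz":0,"twist":0},{"grip":0,"tx":0,"ty":0,"tz":0,"twist":0}]';  python3 -c "
from h import *
go(.4452,.3003,.215,100.2)"
```

```text
time: 8.1
position: [0.4433, 0.3018, 0.2447]
eef_rot: [0.001, -0.089, 0.996, 0.001]
wrist_force: [1.0, 0.2, -0.9]
width: 0.059
grip_force: 45.9
time: 8.4
position: [0.4449, 0.2994, 0.2438]
eef_rot: [0.0, -0.089, 0.996, 0.0]
wrist_force: [0.7, 0.3, -1.1]
width: 0.0592
grip_force: 45.9
t=8.400 pos [0.4449 0.2994 0.2438] yaw_y 100.2 -> tx -0.0004 ty 0.0008 tz 0.0288 twist 0.0 j7 1.16
```

```bash
python3 -m pendant '[{"grip":0,"tx":0,"ty":0.001,"tz":0.015,"twist":0},{"grip":0,"tx":0,"ty":0.001,"tz":0.03,"twist":0},{"grip":0,"tx":0,"ty":0.001,"tz":0.036,"twist":0},{"grip":0,"tx":0,"ty":0.001,"tz":0.036,"twist":0},{"grip":0,"tx":0,"ty":0.001,"tz":0.036,"twist":0}]'; python3 -c "
from h import *
go(.4452,.3003,.197,100.2)
crop(snapshot('side'),180,220,160,120,'place2')"
```

```text
time: 8.9
position: [0.4448, 0.3008, 0.2075]
eef_rot: [0.0, -0.089, 0.996, 0.0]
wrist_force: [-0.1, 0.3, -1.4]
width: 0.0592
grip_force: 45.9
t=8.900 pos [0.4448 0.3008 0.2075] yaw_y 100.2 -> tx -0.0003 ty -0.0005 tz 0.0105 twist -0.0 j7 1.18
```

View pics/place2.png

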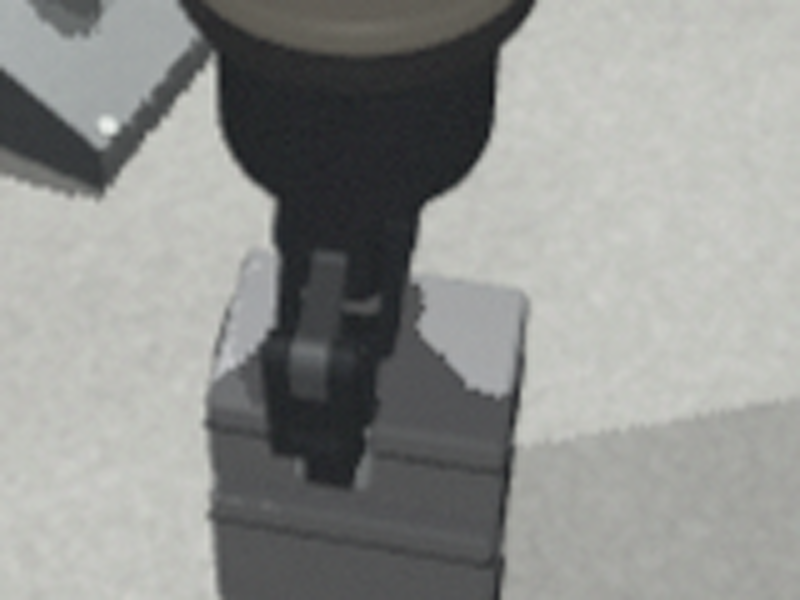

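The held case (207–503) is centred over the thick one (212–497). Lowering it.

```bash
python3 -m pendant '[{"grip":0,"tx":0,"ty":-0.0005,"tz":0.006,"twist":0},{"grip":0,"tx":0,"ty":-0.0005,"tz":0.009,"twist":0},{"grip":0,"tx":0,"ty":-0.0005,"tz":0.0105,"twist":0},{"grip":0,"tx":0,"ty":-0.0005,"tz":0.0105,"twist":0},{"grip":0,"tx":0,"ty":-0.0005,"tz":0.0105,"twist":0}]'
```

```text
time: 9.45
position: [0.4444, 0.3007, 0.1971]
eef_rot: [-0.0, -0.089, 0.996, 0.0]
wrist_force: [-5.3, -3.3, 14.8]
width: 0.0595
grip_force: 48.0
```

```bash
python3 -m pendant '[{"grip":0,"tx":0,"ty":0,"tz":-0.0003,"twist":0},{"grip":-0.6,"tx":0,"ty":0,"tz":-0.0003,"twist":0},{"grip":-1,"tx":0,"ty":0,"tz":-0.0003,"twist":0},{"grip":-1,"tx":0,"ty":0,"tz":-0.0003,"twist":0},{"grip":-1,"tx":0,"ty":0,"tz":-0.0003,"twist":0},{"grip":-1,"tx":0,"ty":0,"tz":-0.04,"twist":0},{"grip":-1,"tx":0,"ty":0,"tz":-0.07,"twist":0},{"grip":-1,"tx":0,"ty":0,"tz":-0.07,"twist":0}]'; python3 - <<'E'
from h import *
p=np.array([.6586,-.0046]); a=np.radians(-6.74); X=np.array([np.cos(a),np.sin(a)]); Y=np.array([-X[1],X[0]])
# row points on slope (mid: z=.058), cap top for travel q; compare pixels
d=snapshot('top'); k=800/180
P=lambda X:(((px(d,X)-[140,125])+.5)*k-.5).round(0)
for n,y,h in(('bar',-.095,.026),('round mid',0,.022),('round left',.095,.022)):
  for q in(0,.01,.02):
    b=p+Y*y-X*.5*(h+q); T=np.r_[b,.058+.866*(h+q)]; print(n,q,T.round(4),P(T))
go(*(p-Y*.095-X*.0075),.20,-6.74)
E
```

```text
time: 10.25
position: [0.4457, 0.3015, 0.27]
eef_rot: [0.002, -0.089, 0.996, 0.002]
wrist_force: [0.2, -0.2, -0.4]
width: 0.0858
grip_force: 0.0
bar 0 [ 0.6345 -0.0974  0.0805] [682. 197.]
bar 0.01 [ 0.6296 -0.0968  0.0892] [682. 203.]
bar 0.02 [ 0.6246 -0.0962  0.0978] [682. 209.]
round mid 0 [ 0.6477 -0.0033  0.0771] [537. 177.]
round mid 0.01 [ 0.6427 -0.0027  0.0857] [536. 183.]
round mid 0.02 [ 0.6377 -0.0021  0.0944] [535. 189.]
round left 0 [0.6588 0.091  0.0771] [393. 160.]
round left 0.01 [0.6539 0.0916 0.0857] [391. 166.]
round left 0.02 [0.6489 0.0922 0.0944] [389. 171.]
t=10.300 pos [0.445  0.3012 0.2681] yaw_y 100.3 -> tx -0.1206 ty -0.4277 tz 0.0675 twist -73.0 j7 1.14
```

```bash
python3 - <<'E'
from h import *
pp=[.6586,-.0046,np.radians(-6.74)]
a=pp[2]; X=np.array([np.cos(a),np.sin(a),0]); Y=np.array([-X[1],X[0],0]); S=X*.866+[0,0,.5]; N=-X*.5+[0,0,.866]
o=np.array([pp[0],pp[1],.058])
col=[o+Y*s+n*N+S*.0 for s in(0,.095) for n in (.004,)]
im=np.zeros((600,800,3),np.uint8)
for n,x0,y0,w,h,k,oy in(('top',208,130,110,60,5,0),('side',140,125,160,60,5,300)):
    d=snapshot(n); c=cv2.resize(d['color'][y0:y0+h,x0:x0+w,::-1],(w*k,h*k),interpolation=cv2.INTER_CUBIC)
    def dot(P,col):
        u=((px(d,P)-[x0,y0])+.5)*k-.5; cv2.circle(c,tuple(int(round(v)) for v in u),1,col,-1)
    for P in box(pp): dot(P,(0,0,255))
    for s in(0,.095):
        for t in np.linspace(0,6.28,16): dot(o+Y*s+N*.004+.019*(S*np.cos(t)+Y*np.sin(t)),(0,255,255))
    for u,v in((12,50),(12,-50),(-12,50),(-12,-50)): dot(o-Y*.095+N*.004+S*u/1e3+Y*v/1e3,(0,255,0))
    im[oy:oy+h*k,:w*k]=c
cv2.imwrite('pics/both.png',im)
E
```

```text
(no output)
```

View pics/both.png

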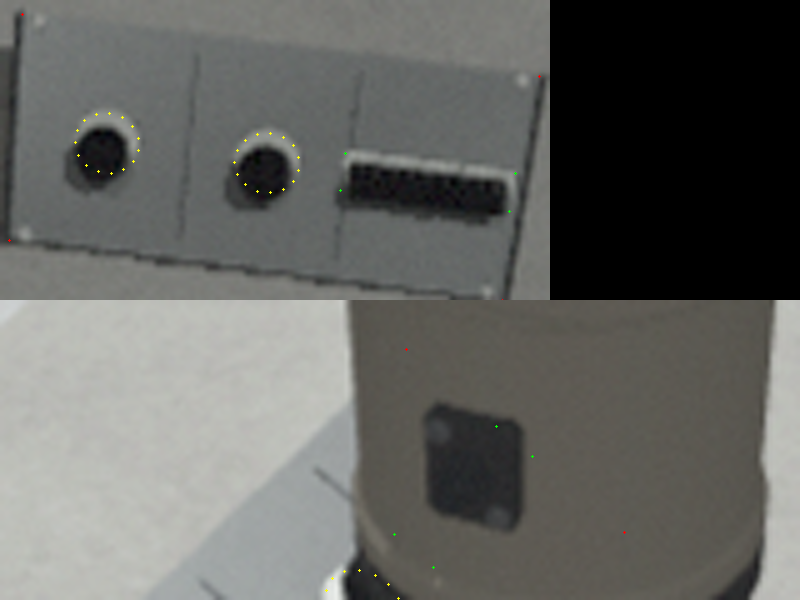

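```bash
python3 -m pendant '[{"grip":-1,"tx":0,"ty":0,"tz":-0.01,"twist":8},{"grip":-1,"tx":-0.02,"ty":-0.035,"tz":-0.01,"twist":16},{"grip":-0.5,"tx":-0.03,"ty":-0.08,"tz":-0.01,"twist":24},{"grip":-0.2,"tx":-0.04,"ty":-0.12,"tz":-0.01,"twist":32},{"grip":0,"tx":-0.05,"ty":-0.165,"tz":-0.01,"twist":40},{"grip":0.2,"tx":-0.06,"ty":-0.21,"tz":-0.01,"twist":48},{"grip":0.2,"tx":-0.07,"ty":-0.25,"tz":-0.01,"twist":56},{"grip":0.2,"tx":-0.08,"ty":-0.29,"tz":-0.01,"twist":64}]' 40;  python3 -c "
from h import *
a=np.radians(-6.74); X=np.array([np.cos(a),np.sin(a)]); Y=np.array([-X[1],X[0]])
go(*(np.array([.6603,-.0046])-Y*.095-X*.009),.2,-6.74)"
```

```text
time: 11.2
position: [0.5748, 0.0278, 0.2754]
eef_rot: [-0.0, 0.455, 0.891, -0.001]
wrist_force: [-0.0, -0.0, 1.0]
width: 0.0343
grip_force: 0.0
t=11.200 pos [0.5748 0.0278 0.2754] yaw_y 35.9 -> tx -0.1402 ty -0.0207 tz 0.0754 twist 42.7 j7 0.72
```

```bash
python3 -m pendant '[{"grip":0.2,"tx":-0.03,"ty":-0.005,"tz":0,"twist":8},{"grip":0.2,"tx":-0.07,"ty":-0.01,"tz":0,"twist":16},{"grip":0.2,"tx":-0.11,"ty":-0.016,"tz":0.0,"twist":24},{"grip":0.2,"tx":-0.14,"ty":-0.02,"tz":0.03,"twist":32},{"grip":0.2,"tx":-0.14,"ty":-0.02,"tz":0.06,"twist":40},{"grip":0.2,"tx":-0.14,"ty":-0.02,"tz":0.075,"twist":42.7},{"grip":0.2,"tx":-0.14,"ty":-0.02,"tz":0.075,"twist":42.7},{"grip":0.2,"tx":-0.14,"ty":-0.02,"tz":0.075,"twist":42.7}]' 40;  python3 -c "
from h import *
a=np.radians(-6.74); X=np.array([np.cos(a),np.sin(a)]); Y=np.array([-X[1],X[0]])
go(*(np.array([.6603,-.0046])-Y*.095-X*.009),.146,-6.74)
crop(snapshot('side'),190,120,100,75,'bar1')"
```

```text
time: 12.0
position: [0.6415, -0.0945, 0.2017]
eef_rot: [-0.0, 0.744, 0.668, -0.0]
wrist_force: [0.6, 0.2, 0.5]
width: 0.0341
grip_force: 0.0
t=12.000 pos [ 0.6415 -0.0945  0.2017] yaw_y -6.2 -> tx -0.0035 ty -0.0009 tz 0.0557 twist 0.5 j7 0.39
```

View pics/bar1.png

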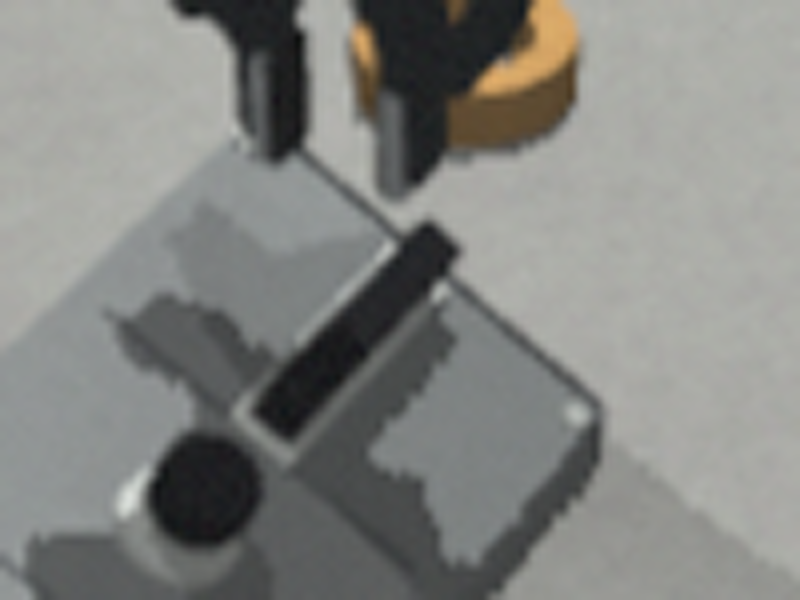

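```bash
python3 - <<'E'
from h import *
a=np.radians(-6.74); X=np.array([np.cos(a),np.sin(a),0]); Y=np.array([-X[1],X[0],0]); S=X*.866+[0,0,.5]; N=-X*.5+[0,0,.866]
o=np.array([.6603,-.0046,.058])-Y*.095
d=snapshot('side'); k=8
P=lambda X:(((px(d,X)-[190,120])+.5)*k-.5).round(0)
for n in(.026,.03): print(n,[P(o+N*n+S*u+Y*v) for u,v in((.008,-.046),(-.008,-.046),(-.008,.046),(.008,.046))])
print('plate',[P(o+N*.004+S*u+Y*v) for u,v in((.012,-.05),(-.012,-.05),(-.012,.05),(.012,.05))])
p=observe()['position']; print('tips',[P(p+X*s*.017+[0,0,-.072]+Y*w*.011) for s in(1,-1) for w in (-1,1)])
E
```

```text
0.026 [array([422., 215.]), array([462., 248.]), array([314., 410.]), array([272., 375.])]
0.03 [array([428., 207.]), array([467., 241.]), array([320., 403.]), array([278., 368.])]
plate [array([389., 241.]), array([447., 290.]), array([288., 466.]), array([226., 414.])]
tips [array([313., 138.]), array([275., 175.]), array([414., 168.]), array([377., 207.])]
```

```bash
python3 -m pendant '[{"grip":0.2,"tx":-0.0035,"ty":-0.001,"tz":0.02,"twist":0.5},{"grip":0.2,"tx":-0.0035,"ty":-0.001,"tz":0.04,"twist":0.5},{"grip":0.2,"tx":-0.0035,"ty":-0.001,"tz":0.05,"twist":0.5},{"grip":0.2,"tx":-0.0035,"ty":-0.001,"tz":0.056,"twist":0.5},{"grip":0.2,"tx":-0.0035,"ty":-0.001,"tz":0.056,"twist":0.5}]' 60; python3 -c "
from h import *
go(.6402,-.0979,.145,-6.74)"
```

```text
time: 12.6
position: [0.6402, -0.0983, 0.1456]
eef_rot: [-0.0, 0.748, 0.663, 0.0]
wrist_force: [1.2, -0.1, 1.0]
width: 0.0343
grip_force: 0.0
t=12.600 pos [ 0.6402 -0.0983  0.1456] yaw_y -6.9 -> tx 0.0004 ty -0.0000 tz 0.0006 twist -0.2 j7 0.43
```

```bash
python3 -m pendant '[{"grip":0.5,"tx":0,"ty":0,"tz":0.001,"twist":0},{"grip":0.8,"tx":0,"ty":0,"tz":0.001,"twist":0},{"grip":0.8,"tx":0,"ty":0,"tz":0.001,"twist":0},{"grip":0.8,"tx":0,"ty":0,"tz":0.001,"twist":0}]' 60
```

```text
time: 13.0
position: [0.638, -0.0984, 0.1449]
eef_rot: [-0.002, 0.749, 0.663, -0.001]
wrist_force: [-18.6, 3.4, 12.8]
width: 0.0169
grip_force: 54.5
```

```bash
python3 -m pendant '[{"grip":0.2,"tx":0,"ty":0,"tz":0,"twist":0},{"grip":0.2,"tx":0,"ty":0,"tz":0,"twist":0},{"grip":0.2,"tx":0,"ty":0,"tz":0.004,"twist":0},{"grip":0.2,"tx":0,"ty":0,"tz":0.006,"twist":0},{"grip":0.2,"tx":0,"ty":0,"tz":0.006,"twist":0}]' 60; python3 -c "
from h import *
crop(snapshot('side'),190,120,100,75,'bar2')"
```

```text
time: 13.5
position: [0.6407, -0.0986, 0.1394]
eef_rot: [0.0, 0.749, 0.663, 0.001]
wrist_force: [-4.3, 2.5, 16.3]
width: 0.0339
grip_force: 8.2
```

View pics/bar2.png

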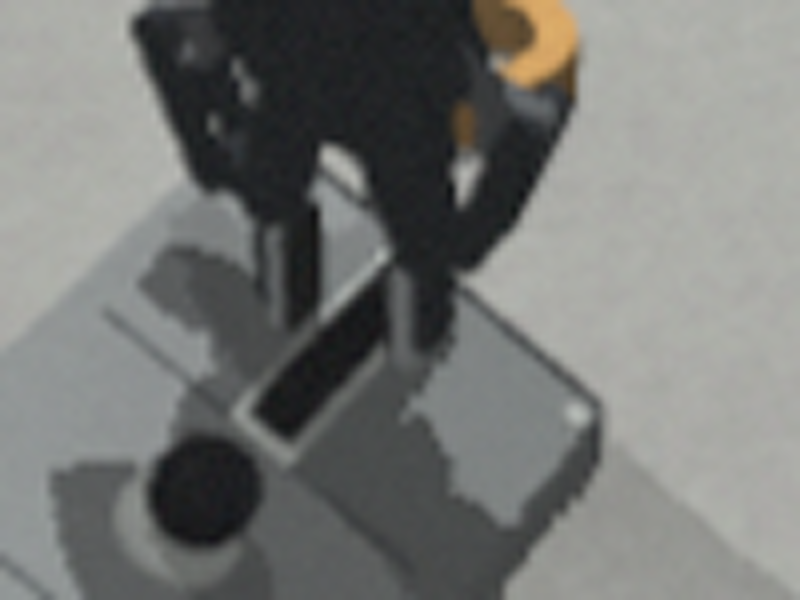

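```bash
python3 -m pendant '[{"grip":0.2,"tx":0,"ty":0,"tz":-0.0015,"twist":0},{"grip":0.2,"tx":0,"ty":0,"tz":-0.0015,"twist":0},{"grip":0.5,"tx":0,"ty":0,"tz":-0.0015,"twist":0},{"grip":0.9,"tx":0,"ty":0,"tz":-0.0015,"twist":0},{"grip":0.9,"tx":0,"ty":0,"tz":-0.0015,"twist":0},{"grip":0.9,"tx":0,"ty":0,"tz":-0.0015,"twist":0}]' 60
```

```text
time: 14.15
position: [0.639, -0.0985, 0.1404]
eef_rot: [-0.001, 0.749, 0.663, -0.0]
wrist_force: [-15.5, 3.7, 22.5]
width: 0.0199
grip_force: 59.2
```

```bash
python3 -m pendant '[{"grip":0.9,"tx":0,"ty":0,"tz":0,"twist":0},{"grip":0.9,"tx":0,"ty":-0.001,"tz":-0.0017,"twist":0},{"grip":0.9,"tx":0,"ty":-0.002,"tz":-0.0035,"twist":0},{"grip":0.9,"tx":0,"ty":-0.003,"tz":-0.0052,"twist":0},{"grip":0.9,"tx":0,"ty":-0.004,"tz":-0.007,"twist":0},{"grip":0.9,"tx":0,"ty":-0.005,"tz":-0.0087,"twist":0},{"grip":0.9,"tx":0,"ty":-0.006,"tz":-0.0104,"twist":0},{"grip":0.9,"tx":0,"ty":-0.006,"tz":-0.0104,"twist":0}]' 90
```

```text
time: 14.95
position: [0.6334, -0.0977, 0.1502]
eef_rot: [-0.001, 0.749, 0.663, -0.0]
wrist_force: [-7.8, -0.1, -6.2]
width: 0.0176
grip_force: 83.1
```

```bash
python3 -m pendant '[{"grip":0.9,"tx":0,"ty":-0.001,"tz":-0.0017,"twist":0},{"grip":0.9,"tx":0,"ty":-0.002,"tz":-0.0035,"twist":0},{"grip":0.9,"tx":0,"ty":-0.003,"tz":-0.0052,"twist":0},{"grip":0.9,"tx":0,"ty":-0.004,"tz":-0.007,"twist":0},{"grip":0.9,"tx":0,"ty":-0.004,"tz":-0.007,"twist":0}]'; python3 -c "
from h import *
crop(snapshot('side'),190,120,100,75,'bar3')"
```

```text
time: 15.45
position: [0.6294, -0.0972, 0.1573]
eef_rot: [-0.001, 0.749, 0.663, -0.0]
wrist_force: [-7.8, 0.3, -5.3]
width: 0.0181
grip_force: 83.4
```

View pics/bar3.png

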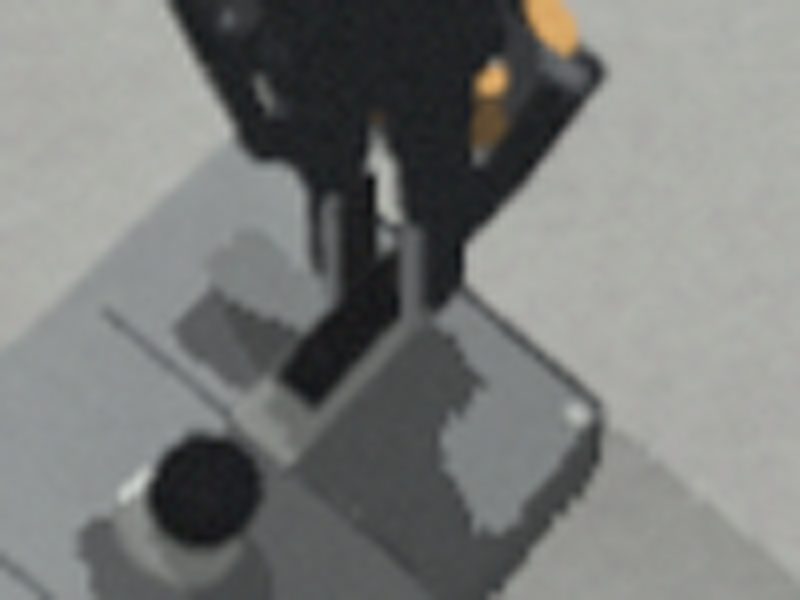

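```bash
python3 -m pendant '[{"grip":0.9,"tx":0,"ty":-0.0005,"tz":-0.0009,"twist":0},{"grip":0.9,"tx":0,"ty":-0.001,"tz":-0.0017,"twist":0},{"grip":0.9,"tx":0,"ty":-0.001,"tz":-0.0017,"twist":0}]';python3 -m pendant '[{"grip":0.9,"tx":0,"ty":-0.0005,"tz":-0.0009,"twist":0},{"grip":0.9,"tx":0,"ty":-0.001,"tz":-0.0017,"twist":0},{"grip":0.9,"tx":0,"ty":-0.001,"tz":-0.0017,"twist":0}]'
```

```text
time: 15.8
position: [0.6289, -0.0971, 0.1592]
eef_rot: [-0.0, 0.749, 0.663, -0.0]
wrist_force: [-8.2, 1.3, -5.9]
width: 0.0168
grip_force: 95.4
time: 16.1
position: [0.6283, -0.0968, 0.1611]
eef_rot: [0.0, 0.749, 0.663, 0.0]
wrist_force: [-5.5, 2.1, -3.7]
width: 0.0158
grip_force: 94.5
```

```bash
python3 - <<'E'
from h import *
a=np.radians(-6.74); X=np.array([np.cos(a),np.sin(a),0]); Y=np.array([-X[1],X[0],0]); S=X*.866+[0,0,.5]; N=-X*.5+[0,0,.866]
o=np.array([.6603,-.0046,.058])-Y*.095
d=snapshot('side'); k=8
P=lambda X:(((px(d,X)-[190,120])+.5)*k-.5)
g=cv2.cvtColor(d['color'],cv2.COLOR_RGB2GRAY)[120:195,190:290]; g=cv2.resize(g,(800,600),interpolation=cv2.INTER_CUBIC)
for q in(0,.014,.016,.018,.02): print(q,P(o+N*(.004+q)+S*.008+Y*.046).round(0),P(o+N*(.004+q)-S*.008+Y*.046).round(0))
# gray profile along the slide axis through the end-face centre
for q in np.arange(-.002,.03,.001):
    u=P(o+N*(.004+q)+Y*.046); v=P(o+N*(.004+q)+Y*.040-S*.008); print('%.3f'%q,g[int(u[1]),int(u[0])],g[int(v[1]),int(v[0])],end=' | ')
E
```

```text
0 [243. 415.] [284. 450.]
0.014 [261. 390.] [303. 425.]
0.016 [264. 386.] [306. 421.]
0.018 [267. 382.] [309. 418.]
0.02 [269. 379.] [311. 414.]
-0.002 133 111 | -0.001 136 110 | 0.000 136 110 | 0.001 136 110 | 0.002 136 109 | 0.003 135 109 | 0.004 134 109 | 0.005 131 108 | 0.006 127 107 | 0.007 124 107 | 0.008 117 106 | 0.009 113 107 | 0.010 111 107 | 0.011 109 107 | 0.012 108 107 | 0.013 107 104 | 0.014 107 97 | 0.015 106 87 | 0.016 106 79 | 0.017 106 77 | 0.018 106 72 | 0.019 104 68 | 0.020 98 61 | 0.021 89 55 | 0.022 73 62 | 0.023 62 59 | 0.024 51 59 | 0.025 41 56 | 0.026 34 53 | 0.027 30 55 | 0.028 29 50 | 0.029 29 54 |
```

```bash
cat >> h.py <<'E'
def bar():
    a=np.radians(-6.74); X=np.array([np.cos(a),np.sin(a),0]); Y=np.array([-X[1],X[0],0]); S=X*.866+[0,0,.5]; N=-X*.5+[0,0,.866]
    o=np.array([.6603,-.0046,.058])-Y*.095; d=snapshot('side'); g=cv2.cvtColor(d['color'],cv2.COLOR_RGB2GRAY).astype(np.float32)
    q=np.arange(-.004,.032,.0005); r=[]
    for s in(-.004,0,.004):
        u=np.array([px(d,o+N*(.004+v)+Y*.046+S*s) for v in q],np.float32); p=cv2.remap(g,u[:,:1].copy(),u[:,1:].copy(),cv2.INTER_LINEAR)[:,0]
        i=np.argmax(p<70); r.append(q[i])
    print('bar edge q',r)
E
python3 -c "
from h import *
bar()"
python3 -m pendant '[{"grip":0.9,"tx":0,"ty":-0.0005,"tz":-0.0009,"twist":0},{"grip":0.9,"tx":0,"ty":-0.001,"tz":-0.0017,"twist":0},{"grip":0.9,"tx":0,"ty":-0.0015,"tz":-0.0026,"twist":0},{"grip":0.9,"tx":0,"ty":-0.0015,"tz":-0.0026,"twist":0}]';python3 -c "
from h import *
bar()"
```

```text
bar edge q [np.float64(0.0225), np.float64(0.0225), np.float64(0.023)]
time: 16.6
position: [0.6273, -0.0967, 0.1638]
eef_rot: [0.0, 0.749, 0.663, 0.001]
wrist_force: [-0.4, 2.5, -1.0]
width: 0.0141
grip_force: 95.3
bar edge q [np.float64(0.0225), np.float64(0.0225), np.float64(0.0235)]
```

```bash
python3 - <<'E'
from h import *
a=np.radians(-6.74); X=np.array([np.cos(a),np.sin(a),0]); Y=np.array([-X[1],X[0],0]); S=X*.866+[0,0,.5]; N=-X*.5+[0,0,.866]
o=np.array([.6603,-.0046,.058])-Y*.095; d=snapshot('side'); q=np.arange(-.004,.032,.0005)
for f in('bar1','bar2','bar3'):
    g=cv2.imread(f'pics/{f}.png',0).astype(np.float32); r=[]
    for s in(-.004,0,.004):
        u=np.array([(px(d,o+N*(.004+v)+Y*.046+S*s)-[190,120]+.5)*8-.5 for v in q],np.float32); p=cv2.remap(g,u[:,:1].copy(),u[:,1:].copy(),cv2.INTER_LINEAR)[:,0]
        r.append(q[np.argmax(p<70)])
    print(f,r)
E
```

```text
bar1 [np.float64(0.0034999999999999996), np.float64(0.0034999999999999996), np.float64(0.004)]
bar2 [np.float64(0.0034999999999999996), np.float64(0.0034999999999999996), np.float64(0.004)]
bar3 [np.float64(0.022000000000000002), np.float64(0.022000000000000002), np.float64(0.0225)]
```

```bash
python3 -m pendant '[{"grip":0.2,"tx":0,"ty":0,"tz":0,"twist":0},{"grip":0.2,"tx":0,"ty":0,"tz":0,"twist":0},{"grip":0.2,"tx":0,"ty":0.003,"tz":0.006,"twist":0},{"grip":0.2,"tx":0,"ty":0.003,"tz":0.009,"twist":0},{"grip":0.2,"tx":0,"ty":0.003,"tz":0.009,"twist":0},{"grip":0.9,"tx":0,"ty":0.003,"tz":0.009,"twist":0},{"grip":0.9,"tx":0,"ty":0.003,"tz":0.009,"twist":0},{"grip":0.9,"tx":0,"ty":0.003,"tz":0.009,"twist":0}]' 60; python3 -c "
from h import *
bar()"; python3 -m pendant '[{"grip":0.9,"tx":0,"ty":0,"tz":0,"twist":0},{"grip":0.9,"tx":0,"ty":-0.0005,"tz":-0.0009,"twist":0},{"grip":0.9,"tx":0,"ty":-0.001,"tz":-0.0017,"twist":0}]' 80;python3 -m pendant '[{"grip":0.9,"tx":0,"ty":-0.0005,"tz":-0.0009,"twist":0},{"grip":0.9,"tx":0,"ty":-0.001,"tz":-0.0017,"twist":0}]';python3 -c "
from h import *
bar()"
```

```text
time: 17.5
position: [0.6296, -0.0974, 0.1543]
eef_rot: [0.0, 0.749, 0.663, -0.0]
wrist_force: [0.9, -1.0, -3.4]
width: 0.0208
grip_force: 58.8
bar edge q [np.float64(0.022000000000000002), np.float64(0.022000000000000002), np.float64(0.0225)]
time: 17.85
position: [0.6289, -0.0972, 0.1556]
eef_rot: [0.001, 0.749, 0.663, -0.0]
wrist_force: [13.4, -5.3, -30.0]
width: 0.0195
grip_force: 79.1
time: 18.05
position: [0.6293, -0.0969, 0.1582]
eef_rot: [0.001, 0.748, 0.663, 0.001]
wrist_force: [7.3, 0.3, -2.2]
width: 0.0163
grip_force: 83.3
bar edge q [np.float64(0.0195), np.float64(0.0195), np.float64(0.0205)]
```

```bash
python3 -m pendant '[{"grip":0.2,"tx":0,"ty":0,"tz":0,"twist":0},{"grip":0.2,"tx":0,"ty":0,"tz":0,"twist":0},{"grip":0.2,"tx":0,"ty":0.0015,"tz":0.006,"twist":0},{"grip":0.2,"tx":0,"ty":0.0035,"tz":0.014,"twist":0},{"grip":0.2,"tx":0,"ty":0.0035,"tz":0.014,"twist":0}]' 50; python3 -c "
from h import *
bar(); go(.6327,-.097,.144,-6.74)"
```

```text
time: 18.6
position: [0.6307, -0.0972, 0.1422]
eef_rot: [-0.001, 0.749, 0.663, -0.001]
wrist_force: [-0.1, 1.2, 1.1]
width: 0.0339
grip_force: 0.0
bar edge q [np.float64(0.0195), np.float64(0.02), np.float64(0.0205)]
t=18.650 pos [ 0.6308 -0.0973  0.1428] yaw_y -6.9 -> tx 0.0006 ty 0.0019 tz -0.0012 twist -0.2 j7 0.44
```

```bash
python3 -m pendant '[{"grip":0.2,"tx":0,"ty":0.002,"tz":0,"twist":0},{"grip":0.5,"tx":0,"ty":0.002,"tz":0,"twist":0},{"grip":0.9,"tx":0,"ty":0.002,"tz":0,"twist":0},{"grip":0.9,"tx":0,"ty":0.002,"tz":0,"twist":0},{"grip":0.9,"tx":0,"ty":0.002,"tz":0,"twist":0}]' 50; python3 -c "
from h import *
bar()"; python3 -m pendant '[{"grip":0.9,"tx":0,"ty":0.0015,"tz":-0.0009,"twist":0},{"grip":0.9,"tx":0,"ty":0.001,"tz":-0.0017,"twist":0},{"grip":0.9,"tx":0,"ty":0.0005,"tz":-0.0026,"twist":0},{"grip":0.9,"tx":0,"ty":0.0005,"tz":-0.0026,"twist":0}]'; python3 -c "
from h import *
bar()"
```

```text
time: 19.15
position: [0.632, -0.0976, 0.1433]
eef_rot: [-0.001, 0.749, 0.663, -0.001]
wrist_force: [-8.0, 0.2, -1.1]
width: 0.0214
grip_force: 48.9
bar edge q [np.float64(0.018), np.float64(0.018), np.float64(0.019)]
time: 19.6
position: [0.6314, -0.0975, 0.145]
eef_rot: [-0.002, 0.749, 0.663, -0.002]
wrist_force: [-9.7, 1.0, -9.7]
width: 0.0218
grip_force: 49.8
bar edge q [np.float64(0.0195), np.float64(0.02), np.float64(0.0205)]
```

```bash
for i in 1; do python3 -m pendant '[{"grip":0.9,"tx":0,"ty":-0.0005,"tz":-0.0009,"twist":0},{"grip":0.9,"tx":0,"ty":-0.001,"tz":-0.0017,"twist":0},{"grip":0.9,"tx":0,"ty":-0.001,"tz":-0.0017,"twist":0}]'; done; python3 -c "
from h import *
bar()"; python3 -m pendant '[{"grip":0.9,"tx":0,"ty":-0.0005,"tz":-0.0009,"twist":0},{"grip":0.9,"tx":0,"ty":-0.0005,"tz":-0.0009,"twist":0}]';python3 -c "
from h import *
bar()"
```

```text
time: 19.95
position: [0.6304, -0.0974, 0.1467]
eef_rot: [-0.002, 0.749, 0.663, -0.002]
wrist_force: [-10.0, 0.2, -10.3]
width: 0.0216
grip_force: 49.8
bar edge q [np.float64(0.022000000000000002), np.float64(0.022000000000000002), np.float64(0.022000000000000002)]
time: 20.2
position: [0.6299, -0.0973, 0.1475]
eef_rot: [-0.002, 0.749, 0.663, -0.002]
wrist_force: [-10.8, 0.4, -10.7]
width: 0.0214
grip_force: 49.8
bar edge q [np.float64(0.0225), np.float64(0.023), np.float64(0.0235)]
```

Still moving; continue to the stop.

```bash
python3 -m pendant '[{"grip":0.9,"tx":0,"ty":-0.0005,"tz":-0.0009,"twist":0},{"grip":0.9,"tx":0,"ty":-0.0005,"tz":-0.0009,"twist":0}]';python3 -c "
from h import *
bar()";  python3 -m pendant '[{"grip":0.9,"tx":0,"ty":-0.0005,"tz":-0.0009,"twist":0},{"grip":0.9,"tx":0,"ty":-0.0005,"tz":-0.0009,"twist":0}]';python3 -c "
from h import *
bar()"
```

```text
time: 20.45
position: [0.6297, -0.0973, 0.1479]
eef_rot: [-0.001, 0.749, 0.663, -0.002]
wrist_force: [-4.3, -1.8, -23.2]
width: 0.0215
grip_force: 51.5
bar edge q [np.float64(0.023), np.float64(0.023), np.float64(0.0235)]
time: 20.7
position: [0.6295, -0.0972, 0.1482]
eef_rot: [-0.001, 0.749, 0.663, -0.002]
wrist_force: [1.9, -3.3, -42.0]
width: 0.0215
grip_force: 52.1
bar edge q [np.float64(0.023), np.float64(0.023), np.float64(0.0235)]
```

```bash
python3 -m pendant '[{"grip":0.5,"tx":0,"ty":0,"tz":0,"twist":0},{"grip":0.2,"tx":0,"ty":0,"tz":0,"twist":0},{"grip":0.2,"tx":0,"ty":0,"tz":0,"twist":0}]'; python3 -c "
from h import *
bar()"; python3 -m pendant '[{"grip":0.2,"tx":0,"ty":0,"tz":-0.03,"twist":0},{"grip":0.2,"tx":0,"ty":0,"tz":-0.07,"twist":0},{"grip":0.2,"tx":0,"ty":0,"tz":-0.09,"twist":0},{"grip":1,"tx":0,"ty":0,"tz":-0.09,"twist":0},{"grip":1,"tx":0,"ty":0,"tz":-0.09,"twist":0},{"grip":1,"tx":0,"ty":0,"tz":-0.09,"twist":0}]'; python3 -c "
from h import *
bar()
a=np.radians(-6.74); X=np.array([np.cos(a),np.sin(a)]); Y=np.array([-X[1],X[0]])
for y in (0,.095):
  b=np.array([.6603,-.0046])+Y*y; print('home top',b-X*.011,.058+.019,'20 out',b-X*.021,.058+.0364); go(*(b-X*.024),.19)"
```

```text
time: 21.05
position: [0.6318, -0.0976, 0.1514]
eef_rot: [0.001, 0.749, 0.663, 0.0]
wrist_force: [-0.4, -0.7, -0.6]
width: 0.0344
grip_force: 0.0
bar edge q [np.float64(0.023), np.float64(0.023), np.float64(0.0235)]
time: 21.7
position: [0.6309, -0.0972, 0.2401]
eef_rot: [-0.0, 0.749, 0.663, -0.0]
wrist_force: [-1.5, -0.2, -0.5]
width: -0.0002
grip_force: 0.0
bar edge q [np.float64(0.023), np.float64(0.023), np.float64(0.025)]
home top [ 0.64937602 -0.003309  ] 0.077 20 out [ 0.63944513 -0.00213535] 0.09440000000000001
t=21.750 pos [ 0.6308 -0.0972  0.24  ] yaw_y -6.9 -> tx 0.0954 ty -0.0059 tz 0.0500 twist 0.0 j7 0.36
home top [0.66052561 0.09103446] 0.077 20 out [0.65059472 0.0922081 ] 0.09440000000000001
t=21.750 pos [ 0.6308 -0.0972  0.24  ] yaw_y -6.9 -> tx 0.1904 ty -0.0062 tz 0.0500 twist 0.0 j7 0.36
```

```bash
python3 -m pendant '[{"grip":1,"tx":0.05,"ty":-0.01,"tz":0,"twist":0},{"grip":1,"tx":0.095,"ty":-0.019,"tz":0,"twist":0},{"grip":1,"tx":0.095,"ty":-0.019,"tz":0.03,"twist":0},{"grip":1,"tx":0.095,"ty":-0.019,"tz":0.06,"twist":0},{"grip":1,"tx":0.095,"ty":-0.019,"tz":0.06,"twist":0},{"grip":1,"tx":0.095,"ty":-0.019,"tz":0.06,"twist":0}]'; python3 -m pendant '[{"grip":1,"tx":0,"ty":0.003,"tz":0.0052,"twist":0},{"grip":1,"tx":0,"ty":0.006,"tz":0.0104,"twist":0},{"grip":1,"tx":0,"ty":0.008,"tz":0.0139,"twist":0},{"grip":1,"tx":0,"ty":0.01,"tz":0.0173,"twist":0},{"grip":1,"tx":0,"ty":0.01,"tz":0.0173,"twist":0}]'
```

```text
time: 22.35
position: [0.6236, -0.0015, 0.1807]
eef_rot: [-0.0, 0.749, 0.663, -0.001]
wrist_force: [0.4, -0.4, 0.6]
width: -0.0002
grip_force: 0.0
time: 22.85
position: [0.6337, -0.0021, 0.163]
eef_rot: [-0.0, 0.749, 0.663, -0.0]
wrist_force: [0.6, 0.2, 0.3]
width: 0.0003
grip_force: 0.0
```

```bash
python3 -m pendant '[{"grip":1,"tx":0,"ty":0.0015,"tz":0.0026,"twist":0},{"grip":1,"tx":0,"ty":0.003,"tz":0.0052,"twist":0},{"grip":1,"tx":0,"ty":0.003,"tz":0.0052,"twist":0}]'; python3 -m pendant '[{"grip":1,"tx":0,"ty":0.0015,"tz":0.0026,"twist":0},{"grip":1,"tx":0,"ty":0.002,"tz":0.0035,"twist":0},{"grip":1,"tx":0,"ty":0.002,"tz":0.0035,"twist":0}]'
```

```text
time: 23.15
position: [0.6368, -0.0024, 0.1581]
eef_rot: [0.0, 0.749, 0.663, -0.0]
wrist_force: [-0.5, 0.4, 1.4]
width: 0.0001
grip_force: 0.6
time: 23.45
position: [0.6387, -0.0026, 0.1548]
eef_rot: [0.0, 0.749, 0.663, 0.0]
wrist_force: [-0.8, -0.7, 3.3]
width: -0.0003
grip_force: 1.8
```

```bash
python3 -m pendant '[{"grip":1,"tx":0,"ty":0.001,"tz":0.0017,"twist":0},{"grip":1,"tx":0,"ty":0.0015,"tz":0.0026,"twist":0},{"grip":1,"tx":0,"ty":0.0015,"tz":0.0026,"twist":0}]'; python3 -m pendant '[{"grip":1,"tx":0,"ty":0.001,"tz":0.0017,"twist":0},{"grip":1,"tx":0,"ty":0.0015,"tz":0.0026,"twist":0},{"grip":1,"tx":0,"ty":0.0015,"tz":0.0026,"twist":0}]'
```

```text
time: 23.75
position: [0.6402, -0.0028, 0.1522]
eef_rot: [0.0, 0.749, 0.663, 0.0]
wrist_force: [-1.8, 0.6, 5.3]
width: 0.0001
grip_force: 2.1
time: 24.05
position: [0.6417, -0.003, 0.1497]
eef_rot: [-0.0, 0.749, 0.663, 0.0]
wrist_force: [-3.7, 1.5, 7.2]
width: 0.0004
grip_force: 3.9
```

```bash
python3 -m pendant '[{"grip":1,"tx":0,"ty":0.001,"tz":0.0017,"twist":0},{"grip":1,"tx":0,"ty":0.0015,"tz":0.0026,"twist":0},{"grip":1,"tx":0,"ty":0.0015,"tz":0.0026,"twist":0}]'; python3 -m pendant '[{"grip":1,"tx":0,"ty":0.0005,"tz":0.0009,"twist":0},{"grip":1,"tx":0,"ty":0.001,"tz":0.0017,"twist":0},{"grip":1,"tx":0,"ty":0.001,"tz":0.0017,"twist":0}]'
```

```text
time: 24.35
position: [0.6426, -0.0033, 0.1487]
eef_rot: [-0.001, 0.749, 0.663, 0.0]
wrist_force: [-20.1, 3.7, 41.2]
width: 0.0
grip_force: 22.8
time: 24.65
position: [0.6431, -0.0034, 0.1482]
eef_rot: [-0.002, 0.749, 0.663, 0.0]
wrist_force: [-32.3, 5.0, 66.5]
width: -0.0002
grip_force: 36.8
```

```bash
python3 -m pendant '[{"grip":1,"tx":0,"ty":-0.01,"tz":-0.0173,"twist":0},{"grip":1,"tx":0,"ty":-0.02,"tz":-0.04,"twist":0},{"grip":1,"tx":0.045,"ty":-0.02,"tz":-0.04,"twist":0},{"grip":1,"tx":0.095,"ty":-0.02,"tz":-0.04,"twist":0},{"grip":1,"tx":0.095,"ty":-0.016,"tz":-0.028,"twist":0},{"grip":1,"tx":0.095,"ty":-0.013,"tz":-0.0225,"twist":0},{"grip":1,"tx":0.095,"ty":-0.010,"tz":-0.0173,"twist":0},{"grip":1,"tx":0.095,"ty":-0.009,"tz":-0.0156,"twist":0}]'; python3 -m pendant '[{"grip":1,"tx":0,"ty":0.0015,"tz":0.0026,"twist":0},{"grip":1,"tx":0,"ty":0.003,"tz":0.0052,"twist":0},{"grip":1,"tx":0,"ty":0.0045,"tz":0.0078,"twist":0},{"grip":1,"tx":0,"ty":0.006,"tz":0.0104,"twist":0},{"grip":1,"tx":0,"ty":0.0065,"tz":0.0113,"twist":0},{"grip":1,"tx":0,"ty":0.0065,"tz":0.0113,"twist":0}]'; python3 -c "
from h import *
go(.6431+.0111,-.0034+.0943,.1482,-6.74);bar()"
```

```text
time: 25.45
position: [0.6467, 0.0904, 0.1603]
eef_rot: [0.0, 0.749, 0.662, -0.0]
wrist_force: [-0.7, 0.0, -1.0]
width: -0.0
grip_force: 0.0
time: 26.05
position: [0.6531, 0.09, 0.1498]
eef_rot: [0.0, 0.749, 0.662, -0.0]
wrist_force: [-3.4, -3.6, 4.0]
width: 0.0001
grip_force: 2.7
t=26.050 pos [0.6531 0.09   0.1498] yaw_y -7.0 -> tx 0.0010 ty 0.0010 tz 0.0016 twist -0.3 j7 0.14
bar edge q [np.float64(0.023), np.float64(0.023), np.float64(0.026)]
```

```bash
python3 -m pendant '[{"grip":1,"tx":0,"ty":0.001,"tz":0.0017,"twist":0},{"grip":1,"tx":0,"ty":0.0015,"tz":0.0026,"twist":0},{"grip":1,"tx":0,"ty":0.0015,"tz":0.0026,"twist":0}]'; python3 -m pendant '[{"grip":1,"tx":0,"ty":0.0005,"tz":0.0009,"twist":0},{"grip":1,"tx":0,"ty":0.001,"tz":0.0017,"twist":0},{"grip":1,"tx":0,"ty":0.001,"tz":0.0017,"twist":0}]'
```

```text
time: 26.4
position: [0.654, 0.0899, 0.1487]
eef_rot: [-0.001, 0.749, 0.662, -0.0]
wrist_force: [-20.7, -2.3, 36.8]
width: 0.0003
grip_force: 20.8
time: 26.7
position: [0.6546, 0.0897, 0.1483]
eef_rot: [-0.002, 0.749, 0.662, -0.0]
wrist_force: [-31.7, -2.5, 60.8]
width: -0.0002
grip_force: 34.2
```

```bash
python3 -m pendant '[{"grip":1,"tx":0,"ty":-0.01,"tz":-0.0173,"twist":0},{"grip":1,"tx":0,"ty":-0.02,"tz":-0.05,"twist":0},{"grip":1,"tx":0,"ty":-0.02,"tz":-0.1,"twist":0},{"grip":1,"tx":0,"ty":-0.02,"tz":-0.13,"twist":0},{"grip":1,"tx":-0.04,"ty":-0.02,"tz":-0.13,"twist":0},{"grip":1,"tx":-0.09,"ty":-0.02,"tz":-0.13,"twist":0},{"grip":1,"tx":-0.12,"ty":-0.02,"tz":-0.13,"twist":0},{"grip":1,"tx":-0.12,"ty":-0.02,"tz":-0.13,"twist":0}]'; python3 - <<'E'
from h import *
bar()
d=snapshot('top'); g=cv2.cvtColor(d['color'],cv2.COLOR_RGB2GRAY)[205:265,125:185]
m=(cv2.medianBlur(g,3)>135).astype(np.uint8)
print(np.percentile(g,[5,25,50,75,95]))
for T in (115,125,135):
    m=(cv2.medianBlur(g,3)>T).astype(np.uint8); n,l,st,c=cv2.connectedComponentsWithStats(m)
    for i in range(1,n):
        if 200<st[i,4]<1500:
            r=cv2.minAreaRect(np.argwhere(l==i)[:,::-1].astype(np.float32)); q=ray(d,r[0][0]+125,r[0][1]+205,.152); print(T,st[i,4],r,q)
print('expected centre',px(d,[.4418,.3,.152])-[125,205],[px(d,X)-[125,205] for X in rect(.152)([.4418,.3,np.radians(10.2)])])
E
```

```text
time: 27.5
position: [0.6203, -0.0311, 0.2761]
eef_rot: [0.001, 0.751, 0.66, 0.0]
wrist_force: [-0.7, -0.3, 1.0]
width: 0.0002
grip_force: 0.0
bar edge q [np.float64(0.023), np.float64(0.023), np.float64(0.026)]
[ 54.   104.75 123.   125.   129.  ]
125 535 ((24.716217041015625, 30.797298431396484), (30.4138126373291, 18.9058837890625), 80.53767395019531) [0.44106156 0.29806037 0.152     ]
expected centre [24.01568838 30.52206769] [array([10.66725809, 16.18092894]), array([32.16759821, 12.4253133 ]), array([37.42391434, 44.92744905]), array([15.83569998, 48.68115483])]
```

```bash
python3 -c "
from rig import close_job
print(close_job())"
```

```text
the job is handed in; nothing more can be done
None
```

I handed the job in at about 27.5 s of the 72 s allowed: thick then thin case stacked squarely on the base case (camera fits within about 2–3 mm), the bar cap out against its stop, and both round caps pressed fully home, in that order; I never aimed at the bystanders but did not re-check them afterwards.

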